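# Empty the topping shaker into the milk pitcher

## Robot

A 6-joint arm with a two-finger parallel gripper is mounted at the origin on the work surface. World frame = base frame: x ahead of the robot, y to its left, z up, the work surface at z = 0. Lengths are in m, angles in rad, forces in N, time in s.
With the tool pointing down it reaches from about 0.375 to 0.825 m from the base axis. Payload 5.5 kg.
Tool frame: the origin (TCP) lies between the finger pads; the fingertips stand 19 mm ahead of it and the grasp point (between the pads) is the TCP; z points along the fingers, y is the direction in which the jaws open and shut (so a half turn about z gives the same grasp; the last joint's range is limited). The gripper opens to 85 mm and grips with 20 to 120 N. Pads are 22 mm wide; open, the fingers measure 114 mm over their backs; the gripper's body (76 mm by 85 mm) begins 54 mm behind the grasp point. The pads swing forward as they close: fully open they stand 13 mm farther back than shut.
Start: joints at [0, 0.314, -0.047, 1.21, 0, 1.571], TCP at [0.6, -0, 0.25] pointing down, gripper open.
Joint ranges: [-2.67, 2.67], [-0.69, 1.73], [-1.03, 1.25], [-2.08, 2.16], [-1.42, 1.45], [-3.14, 3.14]. Speed limits (rad/s): [2.39, 2.39, 3.01, 3.14, 3.14, 3.14].

## Interface

Orientations are given as a unit quaternion [x, y, z, w].
In Python, from plant import ctrl, eyes, workorder gives the robot as it stands.
- The arm moves only by the tool servo_tool, never from a script. Its argument "moves" is a list of rows, each an object of numbers: "fingers": the finger opening in cm, from 0 to 8.54; "dx", "dy", "dz": the shift along the world's x, y, z in cm; "roll": the turn about the world's z in rad. A call has 1 to 20 rows; each row is the pose to reach, as a shift and turn from the pose measured when the call began; what a row does not reach only later rows make up. A row lasts 1/10 s, in which the tool goes at most 50 mm and 8.59 degrees, less where a joint would pass 70% of its speed; a pose out of reach is approached as far as the arm can. A call with a gripper value outside its range is refused whole. The fingers move at their own pace and stop on an object; the grip force is fixed at half the most. Time passes only in rows, so rows that repeat a pose let the fingers close. It gives the time, the measured TCP pose, the force and the opening at its end, in the units of the state.
- ctrl.read_state(): the state, without advancing time (a new reading comes with each control period).
- eyes.read_camera(name): name is "scene" or "side" or "wrist"; returns a dict with "frame" (384x512x3 uint8, blue, green, red), "intrinsics" (3x3 intrinsics, pixels), "T" (4x4, takes a point from camera to world coordinates); the wrist camera has in their place "hand_eye" (4x4, takes a point from camera to tool coordinates, whose origin is the TCP and whose axes are the flange's). Camera axes: x right, y down, z forward; pixel columns grow to the right and rows downward; lengths in m; the calibration is good to about 2 mm. A picture is of the moment at which its call begins: read the wrist's pose just before it. There is no depth.
- workorder.job_done(): hands the job in, once; it reports no verdict.
The state is a dict: "time_s": time; "joint_pos": joint angles; "joint_vel": joint speeds; "effort": joint torques, N m; "tool_pos": TCP position; "eef_rot": TCP orientation; "wrist_force": force on the tool from outside, world axes, zero at the start; "torque": the same for the moment, N m; "width": opening from 0.0 (shut) to 1.0 (fully open).
Only numpy, scipy, OpenCV 4.12 (cv2) and the standard library are available. Lean on these libraries where they do the work, as an engineer would, in place of code of your own. Each camera call takes 0.05 s, during which the arm holds its last target. There are 200 camera calls.

## Task

Empty the chocolate-ball shaker for washing: first stand the steel milk pitcher upright in the middle of the round mark on the shaker's stand, then unscrew the shaker's perforated cap and set it down holes-up, wholly on the black rubber mat. Then tip the shaker right over with its side lever so that all four balls fall out of the open mouth into the pitcher, swing it back fully upright, and leave the pitcher, with the balls in it, standing on the mark; set things down without dropping them and leave the cup, the tamper and the sugar jar where they are.

Things in the scene. Friction and masses are not known exactly. Their poses are not given: they have to be found in the camera images.
- drip_mark (a point): Centre of the dark ring (124 mm across) on the stand's steel base plate, 8 mm above the counter: the pitcher's place. Axes are the stand's: z up, y the way the shaker pours, x along the pivot axis, away from the lever. The pivot axis lies 82 mm back along -y and 164 mm above. Put the pitcher here with its handle towards +y, where a gripper has room
- stand: Fixed tipping stand, base plate 150 (x) x 215 (y) x 8 mm, reaching from y = -70 to y = +145 mm; origin on the counter below the middle of the pivot axis, which is 172 mm up. Axes as for drip_mark. Two dark posts, 10 x 30 mm and 184 mm tall, stand at x = -52 and +52 mm, y = 0
- jar_mouth (a point): Centre of the open rim of the clear shaker tube (46 mm outside, 40 mm inside, 132 mm tall, solid for the lowest 30 mm), at first hidden in the cap; 66 mm from the pivot axis, 238 mm above the counter when upright. z points out of the mouth, x along the pivot axis as for the stand
- jar (a joint): Tilt of the shaker about its level pivot: 0 upright (a stop; every start), growing as the mouth swings down to the stand's +y, 2.45 rad at the far stop (mouth 50 degrees below level). Friction of 0.35 N m holds it where it is left: about 5 N at the lever. The balls come out from about 1.6 rad on, surely all at the far stop
- lever_grip (a point): Middle of the black lever grip: a bar 16 mm thick, 56 mm long along its x, parallel to the pivot axis, 80 mm from it, 96 mm to -x of the shaker's axis, fixed to the shaker. At first 75 mm to the stand's -y of the pivot and 27 mm above it; tipping takes it over the top to the same on the +y side. Fingers gripping it lightly from above can stay upright while it turns between them
- cap_center (a point): Centre (half-way up) of the loose aluminium cap: 64 mm across, 35 mm tall, dark holes in its flat top, open below, about 0.12 kg; z up. It starts closed on the shaker, its top 242 mm above the counter. Three thread lugs hold it: turned anticlockwise (from above) it is free after 0.75 rad and meets a stop at about 1.2 rad, where it lifts straight off. The shaker does not turn
- ball0_center (a point): Centre of a dark brown chocolate ball, 26 mm across, 12 g, smooth, one of four in the shaker
- ball1_center (a point): Like ball0
- ball2_center (a point): Like ball0
- ball3_center (a point): Like ball0
- cap: The same cap, with its origin at the centre of its underside (17.5 mm below cap_center)
- pitcher: The same pitcher as pitcher_center, with its origin at the centre of its underside
- pitcher_center (a point): Loose open steel milk pitcher, on its axis half-way up (40 mm above its underside): 106 mm across at the foot, 112 mm at the rim, 80 mm tall, wall 3 mm, 0.17 to 0.33 kg. z up, y towards its handle
- pitcher_handle (a point): Middle of the upright bar of the pitcher's handle, 80 mm from the pitcher's axis along its y and 48 mm above its underside. The bar is 12 mm wide (along the pitcher's x), 14 mm deep (along y), and runs from 15 to 75 mm above the underside, with 17 mm clear between it and the wall
- mat_top (a point): Centre of the top of the fixed black rubber bar mat, 180 x 180 mm, 6 mm thick; x and y along its edges
- cup: White mug, 76 mm across, 65 mm tall, origin at the centre of its underside; leave alone
- tamper: Dark steel coffee tamper, 56 mm across, 86 mm tall, origin at the centre of its underside; leave alone
- sugar_jar: Amber glass jar with a wooden lid, 70 mm across, 100 mm tall, origin at the centre of its underside; leave alone

How it is judged:
By the outcome, as a careful person would: the job done as asked, in the order asked, and still so for the second after the job is handed in, with the robot touching nothing.
It also fails if it takes over 72 s, if anything falls off the work surface, if the arm or the gripper's body presses on something with over 40 N, if the wrist force passes 120 N, or if a joint passes its speed limit or range.

## Working session

There is one attempt and no reset: what is moved stays moved. The work goes in short steps, Python scripts to look and compute and a tool call to move; the robot and the scene stay as the last step left them, time stands still between calls to the robot, and variables do not carry over. Pictures are saved under pics/ and viewed, about 8 in all and at most 12, crops included, and the job is handed in when it is done.

Besides the shell and the picture viewer there is one more tool, called by a JSON object that holds its "api" and its "payload". servo_tool: Moves the arm, as the interface text tells. Its arguments: {"type":"object","properties":{"moves":{"type":"array","items":{"type":"object","properties":{"fingers":{"type":"number"},"dx":{"type":"number"},"dy":{"type":"number"},"dz":{"type":"number"},"roll":{"type":"number"}}}}},"required":["moves"]}

```bash
mkdir -p pics
cat > h.py <<'E'
import numpy as np, cv2
from plant import ctrl, eyes, workorder
def snap(n,f):
    s=ctrl.read_state(); c=eyes.read_camera(n); cv2.imwrite('pics/'+f,c['frame'])
    return s,c
E
python3 - <<'E'
from h import *
ims=[]
for n in("scene","side","wrist"):
    s,c=snap(n,n+'0.png'); np.savez('pics/'+n+'0.npz',**{k:np.array(v) for k,v in c.items()})
    print(n,np.array(c['intrinsics']).tolist(),np.round(c.get('T',c.get('hand_eye')),4).tolist())
print(s)
a=cv2.imread('pics/scene0.png');b=cv2.imread('pics/side0.png')
E
```

```text
scene [[407.38919294181807, 0.0, 255.90573753937585], [0.0, 407.38919294181807, 196.12067174041437], [0.0, 0.0, 1.0]] [[-0.3939, 0.7121, -0.5812, 1.3272], [0.919, 0.294, -0.2627, 0.3514], [-0.0162, -0.6376, -0.7702, 1.1111], [0.0, 0.0, 0.0, 1.0]]
side [[492.7540619523846, 0.0, 253.039406436731], [0.0, 492.7540619523846, 188.3851360450334], [0.0, 0.0, 1.0]] [[0.9386, -0.2151, 0.2698, 0.303], [-0.345, -0.5698, 0.7459, -0.8699], [-0.0068, -0.7932, -0.609, 0.8744], [0.0, 0.0, 0.0, 1.0]]
wrist [[272.21089706439363, 0.0, 256.003737914649], [0.0, 272.21089706439363, 191.90963833747455], [0.0, 0.0, 1.0]] [[-0.0001, -0.9489, -0.3155, 0.0808], [1.0, 0.0001, -0.0007, -0.0013], [0.0007, -0.3155, 0.9489, -0.1233], [0.0, 0.0, 0.0, 1.0]]
{'time_s': 0.1, 'joint_pos': array([ 3.77800111e-05,  3.14161771e-01, -4.79738357e-02,  1.21016510e+00,
        5.38943645e-06,  1.57079974e+00]), 'joint_vel': array([-0.00118618, -0.0006493 ,  0.00234055,  0.00135978,  0.00088042,
       -0.00081862]), 'effort': array([ 9.99693766e-04, -5.40766132e+01,  3.40542591e+01,  1.10156229e-02,
        1.53784813e-04, -8.18082242e-06]), 'tool_pos': array([5.99526384e-01, 2.43310787e-05, 2.49519163e-01]), 'eef_rot': array([ 7.07094431e-01,  7.07118731e-01, -5.29982739e-04, -5.33771738e-04]), 'wrist_force': array([-0.6657238 , -0.77803573, -0.38630978]), 'torque': array([ 0.05688318, -0.01246905, -0.01725098]), 'width': 0.9996903837826282}
```

View pics/scene0.png

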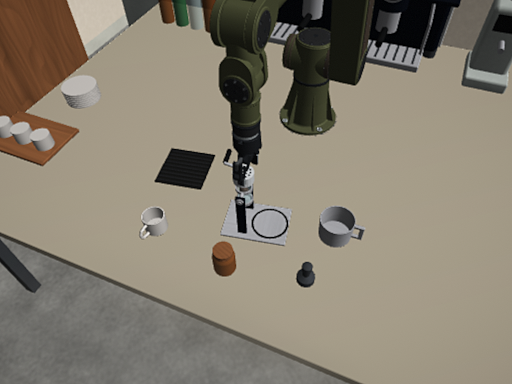

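View pics/side0.png

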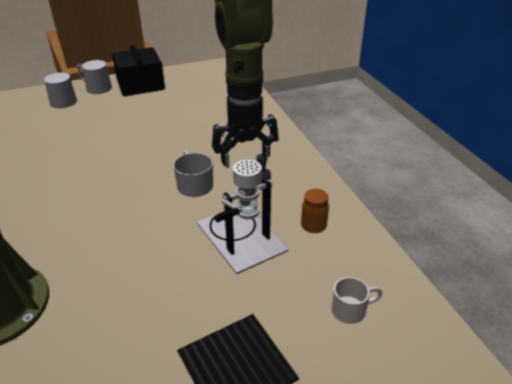

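The scene view shows the stand plate around (257,222), its ring at (270,223), the pitcher at (337,227) with its handle at (360,234), and the mat at (186,168). The cup is at (153,222), the sugar jar at (224,260) and the tamper at (306,275). The side view shows the cap at (248,172) and the ring at (233,225). Next I'll zoom in.

Run:
```python
import cv2,numpy as np
a=cv2.imread('pics/scene0.png')[140:290,140:380]; a=cv2.resize(a,None,fx=3.3,fy=3.3,interpolation=cv2.INTER_CUBIC)
b=cv2.imread('pics/side0.png')[140:290,160:360]; b=cv2.resize(b,None,fx=4,fy=4,interpolation=cv2.INTER_CUBIC)
cv2.imwrite('pics/zs.png',a); cv2.imwrite('pics/zd.png',b)
```

```text
(no output)
```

View pics/zs.png

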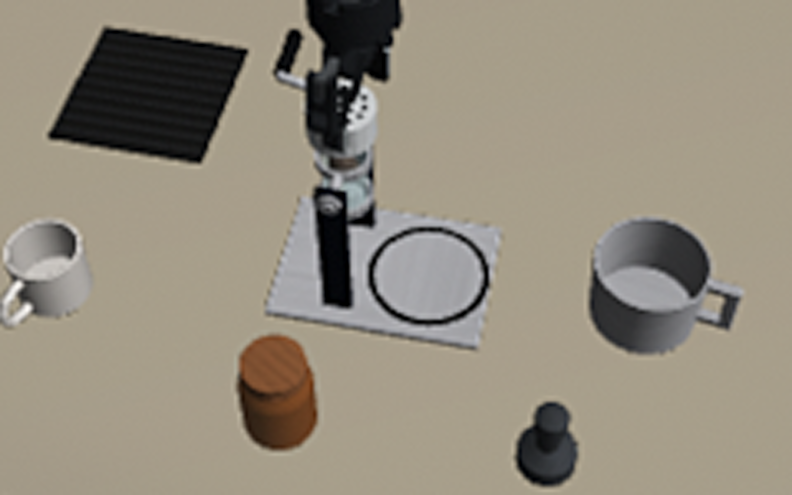

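View pics/zd.png

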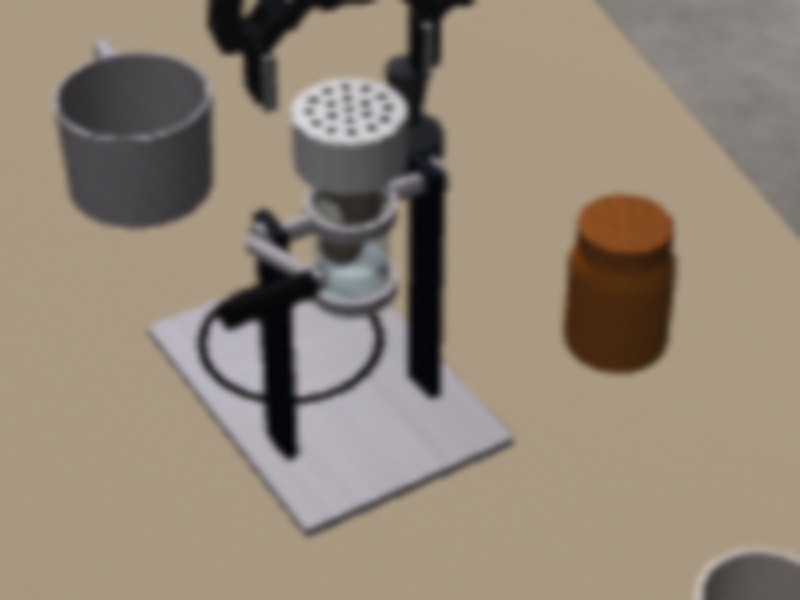

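In the zoomed scene view (3.3x) the plate corners are at (303,200), (500,232), (479,348) and (267,314). The ring is centred at (429,275), the pitcher rim at (652,263), and the handle top at about (727,292). In the side zoom (4x) the cap top is at (350,112), the rim at (134,96), and the ring at (291,336).

```bash
cat >> h.py <<'E'
def ray(px,K,T):
    d=T[:3,:3]@np.linalg.solve(K,np.array([px[0],px[1],1.])); return T[:3,3],d
def plane(px,K,T,z):
    o,d=ray(px,K,T); return o+d*(z-o[2])/d[2]
def ell(px,K,T,z):
    "circle fit to contour pixels cast on plane z"
    P=np.array([plane(p,K,T,z)[:2] for p in px]); A=np.c_[2*P,np.ones(len(P))]
    s=np.linalg.lstsq(A,(P**2).sum(1),rcond=None)[0]; return s[:2],np.sqrt(s[2]+s[:2]@s[:2])
E
python3 - <<'E'
from h import *
S=np.load('pics/scene0.npz');D=np.load('pics/side0.npz')
s=lambda x,y,z:plane((x/3.3+140-.35,y/3.3+140-.35),S['intrinsics'],S['T'],z).round(4)
d=lambda x,y,z:plane((x/4+160-.4,y/4+140-.4),D['intrinsics'],D['T'],z).round(4)
print('plate',[s(*p,.008)[:2].tolist() for p in((303,200),(500,232),(479,344),(267,311))])
print('plate side',[d(*p,.008)[:2].tolist() for p in((150,328),(308,530),(512,438))])
print('ring',s(429,275,.008),d(291,336,.008))
# ring by mask in scene
f=S['frame']; g=f.max(2); m=np.zeros_like(g); m[205:242,249:291]=(g[205:242,249:291]<110)
ys,xs=np.nonzero(m); print('ringfit',len(xs),ell(np.c_[xs,ys],S['intrinsics'],S['T'],.008))
print('rim',[s(*p,.08)[:2].tolist() for p in((652,263),(592,263),(711,263),(652,218),(652,309))])
print('rim side',[d(*p,.08)[:2].tolist() for p in((134,96),(57,96),(212,96),(134,53),(134,138))])
print('handle top',[s(*p,.075)[:2].tolist() for p in((727,289),(741,291),(708,285))])
print('handle side',d(104,46,.075))
print('cap side',[d(*p,.242)[:2].tolist() for p in((350,112),(291,112),(408,112),(350,80),(350,142))])
print('cap scene',[s(*p,.242)[:2].tolist() for p in((345,112),)])
print('mat',[s(*p,.006)[:2].tolist() for p in((105,27),(247,50),(201,162),(49,136))])
print('lever',s(290,52,.199),d(268,300,.199))
print('cup',s(45,245,.065),'tamper',s(547,465,0),'sugar',s(273,365,.1),d(627,222,.1))
E
```

```text
plate [[0.5446, -0.0963], [0.5052, 0.1106], [0.6419, 0.1389], [0.6863, -0.0685]]
plate side [[0.4977, 0.1078], [0.5383, -0.1], [0.6817, -0.0717]]
ring [0.5841 0.0633 0.008 ] [0.5829 0.0672 0.008 ]
ringfit 208 (array([0.58319862, 0.05248988]), np.float64(0.06320818889839075))
rim [[0.5388, 0.2719], [0.5605, 0.2195], [0.5175, 0.3232], [0.4862, 0.2568], [0.5896, 0.2864]]
rim side [[0.5357, 0.2716], [0.4845, 0.291], [0.5874, 0.252], [0.5497, 0.3254], [0.5227, 0.2222]]
handle top [[0.5373, 0.3445], [0.5346, 0.357], [0.5397, 0.3269]]
handle side [0.5329 0.3499 0.075 ]
cap side [[0.597, -0.0191], [0.5662, -0.0075], [0.6273, -0.0306], [0.6077, 0.0107], [0.5875, -0.0459]]
cap scene [[0.6063, -0.0099]]
mat [[0.3937, -0.4288], [0.3642, -0.2545], [0.5375, -0.2225], [0.5682, -0.3966]]
lever [ 0.5191 -0.109   0.199 ] [ 0.5188 -0.108   0.199 ]
cup [ 0.7331 -0.2828  0.065 ] tamper [0.7357 0.2407 0.    ] sugar [ 0.7892 -0.0031  0.1   ] [ 0.7864 -0.0042  0.1   ]
```

{"api": "servo_tool", "payload": {"moves": [{"dz": 5},{"dz": 6,"dy": 3},{"dx": -6.4,"dy": 34.8,"dz": -6},{"dx": -6.4,"dy": 34.8,"dz": -6},{"dx": -6.4,"dy": 34.8,"dz": -6},{"dx": -6.4,"dy": 34.8,"dz": -6},{"dx": -6.4,"dy": 34.8,"dz": -6},{"dx": -6.4,"dy": 34.8,"dz": -6},{"dx": -6.4,"dy": 34.8,"dz": -6},{"dx": -6.4,"dy": 34.8,"dz": -6},{"dx": -6.4,"dy": 34.8,"dz": -6},{"dx": -6.4,"dy": 34.8,"dz": -6},{"dx": -6.4,"dy": 34.8,"dz": -6}]}}

```text
schema error: expected keys fingers, dx, dy, dz, roll
```

```bash
cat >> h.py <<'E'
from scipy.spatial.transform import Rotation as R
def wristT(s,c):
    T=np.eye(4);T[:3,:3]=R.from_quat(s['eef_rot']).as_matrix();T[:3,3]=s['tool_pos'];return T@np.array(c['hand_eye'])
def keep(n,f):
    s,c=snap(n,f+'.png'); T=wristT(s,c) if n=='wrist' else np.array(c['T'])
    np.savez('pics/'+f+'.npz',frame=c['frame'],K=c['intrinsics'],T=T); print(s['time_s'],s['tool_pos'].round(4),s['eef_rot'].round(4),s['wrist_force'].round(1),round(s['width'],3)); return s,c
E
python3 - <<'E'
from h import *
keep('wrist','w1')
E
```

```text
0.15 [ 0.5996 -0.      0.2497] [ 7.071e-01  7.071e-01 -4.000e-04 -5.000e-04] [ 1.3 -0.2 -0.1] 0.997
```

View pics/w1.png

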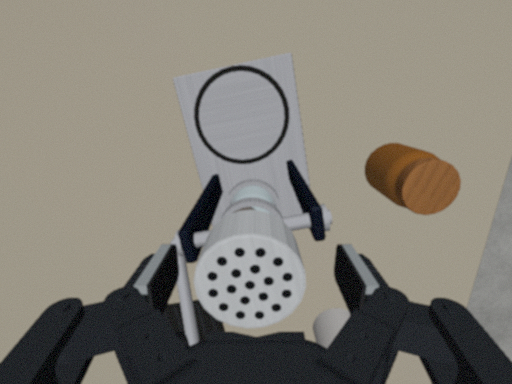

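The wrist view from the start pose shows the ring centred at about (241,114), between columns 195 and 288 and rows 66 and 162, and the cap top at about (250,280). Every row needs all the keys, so I'll resend the move.

{"api": "servo_tool", "payload": {"moves": [{"fingers": 8.5,"roll": 0,"dx": 0,"dy": 0,"dz": 5},{"fingers": 8.5,"roll": 0,"dx": 0,"dy": 3,"dz": 6},{"fingers": 8.5,"roll": 0,"dx": -6.4,"dy": 34.8,"dz": -6},{"fingers": 8.5,"roll": 0,"dx": -6.4,"dy": 34.8,"dz": -6},{"fingers": 8.5,"roll": 0,"dx": -6.4,"dy": 34.8,"dz": -6},{"fingers": 8.5,"roll": 0,"dx": -6.4,"dy": 34.8,"dz": -6},{"fingers": 8.5,"roll": 0,"dx": -6.4,"dy": 34.8,"dz": -6},{"fingers": 8.5,"roll": 0,"dx": -6.4,"dy": 34.8,"dz": -6},{"fingers": 8.5,"roll": 0,"dx": -6.4,"dy": 34.8,"dz": -6},{"fingers": 8.5,"roll": 0,"dx": -6.4,"dy": 34.8,"dz": -6},{"fingers": 8.5,"roll": 0,"dx": -6.4,"dy": 34.8,"dz": -6},{"fingers": 8.5,"roll": 0,"dx": -6.4,"dy": 34.8,"dz": -6}]}}

```text
time_s: 1.4
tool_pos: [0.536, 0.3472, 0.1901]
eef_rot: [0.707, 0.707, -0.0, -0.0]
wrist_force: [1.5, 0.1, 0.3]
width: 0.996
```

Run:
```python
from h import *
W=np.load('pics/w1.npz'); K,T=W['K'],W['T']
g=W['frame'].max(2)[64:165,192:291]
ys,xs=np.nonzero(g<110); q=np.c_[xs+192,ys+64]
q=q[(np.hypot((q[:,0]-241)/46.5,(q[:,1]-114)/48)<1.1)&(q[:,1]<160)]
print('ring',len(q),ell(q,K,T,.008))
print('cap',[plane(p,K,T,.242).round(4)[:2].tolist() for p in((250,280),(196,280),(306,280),(250,235),(250,326))])
print('plate far',[plane(p,K,T,.008).round(4)[:2].tolist() for p in((176,78),(291,54))])
keep('wrist','w2')
```

```text
ring 1289 (array([0.57862113, 0.06188676]), np.float64(0.058350501060559556))
cap [[0.5948, -0.0155], [0.5641, -0.0155], [0.6266, -0.0154], [0.595, 0.013], [0.5946, -0.0484]]
plate far [[0.4985, 0.1084], [0.6401, 0.1352]]
1.4 [0.536  0.3472 0.1901] [ 7.073e-01  7.069e-01 -4.000e-04 -1.000e-04] [1.5 0.1 0.3] 0.996
```

View pics/w2.png

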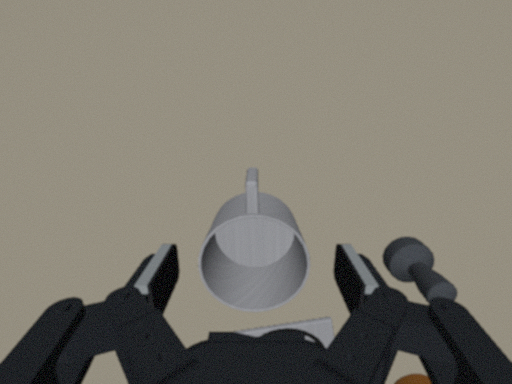

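The wrist view shows the pitcher rim between columns 201 and 308 and rows 216 and 309, with the handle running up from (253,213) to (252,170). The tamper is at (410,258).

Run:
```python
from h import *
W=np.load('pics/w1.npz'); print('ring',plane((241,114),W['K'],W['T'],.008).round(4),[plane(p,W['K'],W['T'],.008).round(4).tolist()for p in((197,114),(286.5,114),(241,68),(241,161))])
W=np.load('pics/w2.npz'); K,T=W['K'],W['T']
print('rim',[plane(p,K,T,.08).round(4)[:2].tolist() for p in((254.5,262),(201,262),(308,262),(254.5,216),(254.5,309))])
print('handle top',[plane(p,K,T,.075).round(4)[:2].tolist() for p in((252,183),(252,213))])
f=W['frame'];
for r in (175,180,185,190,195,200): print(r,f[r,236:268].max(1).tolist())
print(f[160:215:2,252].max(1).tolist())
```

```text
ring [0.5784 0.0654 0.008 ] [[0.5216, 0.0654, 0.008], [0.6371, 0.0654, 0.008], [0.5793, 0.1197, 0.008], [0.5773, 0.0038, 0.008]]
rim [[0.5329, 0.2774], [0.48, 0.2774], [0.5858, 0.2774], [0.5331, 0.3268], [0.5328, 0.2203]]
handle top [[0.5308, 0.3573], [0.5307, 0.3277]]
175 [148, 154, 148, 152, 150, 148, 149, 151, 150, 139, 133, 120, 135, 137, 134, 136, 135, 134, 131, 125, 123, 119, 133, 147, 149, 149, 146, 150, 149, 150, 152, 148]
180 [150, 154, 151, 150, 149, 152, 150, 150, 146, 135, 121, 130, 137, 140, 142, 143, 136, 139, 142, 131, 119, 112, 131, 146, 152, 149, 149, 151, 148, 152, 152, 149]
185 [150, 148, 153, 150, 149, 153, 149, 146, 140, 130, 140, 147, 151, 153, 155, 155, 158, 154, 152, 142, 134, 121, 131, 148, 150, 149, 150, 152, 151, 149, 152, 150]
190 [150, 152, 148, 148, 150, 151, 152, 146, 147, 141, 140, 146, 150, 151, 151, 150, 150, 149, 152, 152, 145, 130, 138, 145, 149, 150, 150, 152, 152, 147, 148, 150]
195 [137, 133, 131, 129, 127, 127, 127, 129, 128, 129, 132, 144, 151, 147, 150, 151, 149, 151, 151, 153, 145, 131, 126, 129, 130, 134, 126, 132, 130, 132, 128, 125]
200 [127, 127, 129, 127, 124, 130, 128, 126, 126, 122, 129, 141, 150, 148, 148, 146, 149, 150, 153, 152, 147, 131, 126, 126, 129, 131, 128, 133, 129, 129, 129, 126]
[150, 149, 148, 148, 134, 134, 136, 134, 134, 135, 136, 159, 157, 152, 150, 150, 151, 149, 147, 149, 149, 152, 150, 150, 149, 145, 144, 141]
```

{"api": "servo_tool", "payload": {"moves": [{"fingers": 8.5,"roll": 0.03,"dx": -0.4,"dy": 0.5,"dz": -4},{"fingers": 6,"roll": 0.03,"dx": -0.4,"dy": 0.5,"dz": -8},{"fingers": 6,"roll": 0.03,"dx": -0.4,"dy": 0.5,"dz": -11},{"fingers": 5,"roll": 0.03,"dx": -0.4,"dy": 0.5,"dz": -13.3},{"fingers": 4,"roll": 0.03,"dx": -0.4,"dy": 0.5,"dz": -13.8},{"fingers": 4,"roll": 0.03,"dx": -0.4,"dy": 0.5,"dz": -13.8}]}}

```text
time_s: 2.05
tool_pos: [0.5327, 0.3508, 0.0525]
eef_rot: [0.698, 0.717, -0.0, -0.0]
wrist_force: [0.8, 0.7, 0.1]
width: 0.468
```

Run:
```python
from h import *
keep('wrist','w3')
```

```text
2.05 [0.5327 0.3508 0.0525] [ 6.975e-01  7.166e-01 -4.000e-04 -2.000e-04] [0.8 0.7 0.1] 0.468
```

View pics/w3.png

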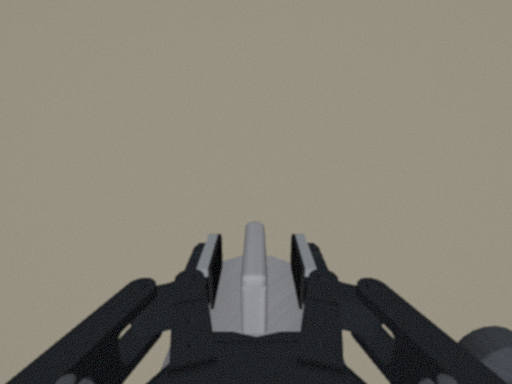

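The handle bar (column 256) sits centred between the pads (columns 215 and 299). I'll close and lift.

{"api": "servo_tool", "payload": {"moves": [{"fingers": 2,"roll": 0,"dx": 0,"dy": 0,"dz": 0},{"fingers": 0.5,"roll": 0,"dx": 0,"dy": 0,"dz": 0},{"fingers": 0.5,"roll": 0,"dx": 0,"dy": 0,"dz": 0},{"fingers": 0.5,"roll": 0,"dx": 0,"dy": 0,"dz": 0},{"fingers": 0.5,"roll": 0,"dx": 0,"dy": 0,"dz": 0},{"fingers": 0.5,"roll": 0,"dx": 0,"dy": 0,"dz": 0},{"fingers": 0.5,"roll": 0,"dx": 0,"dy": 0,"dz": 1},{"fingers": 0.5,"roll": 0,"dx": 0,"dy": 0,"dz": 2},{"fingers": 0.5,"roll": 0,"dx": 0,"dy": 0,"dz": 3},{"fingers": 0.5,"roll": 0,"dx": 0,"dy": 0,"dz": 3}]}}

```text
time_s: 3.1
tool_pos: [0.5345, 0.3523, 0.0858]
eef_rot: [0.697, 0.717, 0.002, 0.0]
wrist_force: [-0.2, -0.6, -3.4]
width: 0.131
```

Run:
```python
from h import *
keep('side','s4'); 
b=cv2.imread('pics/s4.png')[120:270,140:340]; a=cv2.resize(b,None,fx=3,fy=3,interpolation=cv2.INTER_CUBIC)
cv2.imwrite('pics/s4z.png',a)
```

```text
3.1 [0.5345 0.3523 0.0858] [6.974e-01 7.167e-01 2.100e-03 4.000e-04] [-0.2 -0.6 -3.4] 0.131
```

View pics/s4z.png

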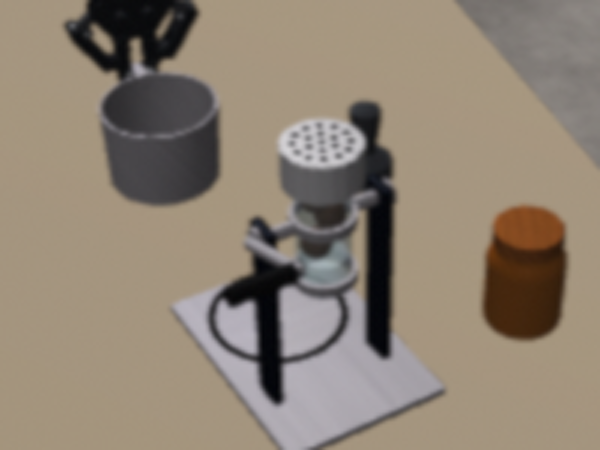

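The side view shows the pitcher lifted level in the grip, its rim at zoomed columns 100 to 219 and rows 73 to 137. I'll carry it low, so that it passes under the shaker base, to just above the mark.

{"api": "servo_tool", "payload": {"moves": [{"fingers": 0.5,"roll": 0,"dx": 0,"dy": -2,"dz": -0.5},{"fingers": 0.5,"roll": 0.05,"dx": 1,"dy": -5,"dz": -1.5},{"fingers": 0.5,"roll": 0.1,"dx": 2,"dy": -8,"dz": -1.5},{"fingers": 0.5,"roll": 0.167,"dx": 3,"dy": -11,"dz": -1.5},{"fingers": 0.5,"roll": 0.167,"dx": 3.2,"dy": -14,"dz": -1.5},{"fingers": 0.5,"roll": 0.167,"dx": 3.2,"dy": -17,"dz": -1.5},{"fingers": 0.5,"roll": 0.167,"dx": 3.2,"dy": -19,"dz": -1.5},{"fingers": 0.5,"roll": 0.167,"dx": 3.2,"dy": -20.5,"dz": -1.5},{"fingers": 0.5,"roll": 0.167,"dx": 3.2,"dy": -21,"dz": -1.5},{"fingers": 0.5,"roll": 0.167,"dx": 3.2,"dy": -21,"dz": -1.5}]}}

```text
time_s: 4.15
tool_pos: [0.566, 0.1419, 0.0697]
eef_rot: [0.635, 0.772, 0.002, -0.0]
wrist_force: [-0.4, -0.1, -2.1]
width: 0.132
```

Run:
```python
from h import *
W=np.load('pics/s4.npz'); K,T=W['K'],W['T']
print('rim before',[plane((x/3+140-.33,y/3+120-.33),K,T,.113).round(4)[:2].tolist() for x,y in((160,104),(100,104),(219,104),(160,73),(160,137))])
keep('side','s5'); keep('scene','c5')
a=cv2.resize(cv2.imread('pics/c5.png')[160:285,200:340],None,fx=3,fy=3,interpolation=cv2.INTER_CUBIC)
b=cv2.resize(cv2.imread('pics/s5.png')[150:275,180:300],None,fx=3,fy=3,interpolation=cv2.INTER_CUBIC)
cv2.imwrite('pics/v5.png',np.hstack([a,b]))
```

```text
rim before [[0.5373, 0.2685], [0.485, 0.2883], [0.5887, 0.249], [0.551, 0.3207], [0.5236, 0.2163]]
4.15 [0.566  0.1419 0.0697] [ 6.354e-01  7.721e-01  1.600e-03 -1.000e-04] [-0.4 -0.1 -2.1] 0.132
4.2 [0.5661 0.1425 0.0698] [ 6.352e-01  7.724e-01  1.800e-03 -1.000e-04] [-0.1  0.3 -2.7] 0.13
```

View pics/v5.png

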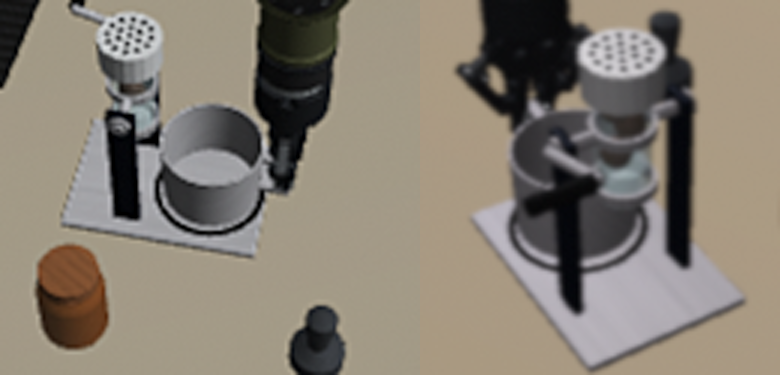

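The view shows the pitcher hovering level inside the ring. In the scene half its rim spans columns 161 to 265 and rows 105 to 190.

Run:
```python
from h import *
W=np.load('pics/c5.npz'); K,T=W['K'],W['T']; z=.097
p=[plane((x/3+200-.33,y/3+160-.33),K,T,z).round(4)[:2] for x,y in((161,148),(265,148))]; print(p,(p[0]+p[1])/2)
g=cv2.cvtColor(W['frame'],cv2.COLOR_BGR2GRAY)
c=int(213/3+200)
print('col',c,g[190:245,c].tolist())
r=209; print('row',g[r,245:300].tolist())
W=np.load('pics/s5.npz'); K,T=W['K'],W['T']
print('side left',plane((91/3+180-.33,150/3+150-.33),K,T,z))
```

```text
[array([0.6135, 0.0188]), array([0.5718, 0.1196])] [0.59265 0.0692 ]
col 271 [154, 154, 154, 155, 137, 95, 83, 86, 88, 87, 86, 85, 84, 82, 83, 83, 81, 78, 74, 96, 145, 162, 160, 160, 160, 160, 163, 164, 164, 163, 163, 140, 87, 79, 83, 84, 84, 85, 87, 86, 87, 86, 87, 87, 83, 127, 142, 3, 95, 174, 164, 166, 141, 89, 141]
row [100, 166, 178, 174, 177, 157, 145, 117, 148, 154, 140, 141, 139, 137, 137, 135, 130, 124, 117, 113, 103, 106, 109, 106, 111, 108, 96, 88, 75, 60, 49, 43, 43, 46, 48, 48, 46, 48, 47, 46, 40, 22, 141, 186, 114, 13, 10, 18, 60, 76, 75, 43, 17, 19, 7]
side left [0.52990538 0.07682691 0.097     ]
```

Run:
```python
from h import *
W=np.load('pics/c5.npz'); K,T=W['K'],W['T']
f=lambda x,y,z:plane((x,y),K,T,z).round(4)[:2]
print('rim',f(271,194.3,.097),f(271,221.8,.097),'foot near',f(271,234.5,.017),'ring near',f(271,237,.008))
S=np.load('pics/scene0.npz'); g=cv2.cvtColor(S['frame'],cv2.COLOR_BGR2GRAY)
print(g[200:245,270].tolist()); print(g[223,245:296].tolist())
```

```text
rim [0.5363 0.0478] [0.6383 0.0887] foot near [0.631  0.0868] ring near [0.6343 0.0883]
[158, 159, 159, 158, 159, 166, 176, 177, 139, 9, 118, 180, 171, 169, 169, 168, 167, 166, 166, 165, 164, 164, 164, 164, 165, 164, 165, 166, 166, 166, 166, 166, 166, 165, 165, 173, 141, 13, 82, 165, 169, 171, 138, 89, 154]
[0, 131, 177, 174, 174, 184, 109, 0, 128, 178, 174, 170, 168, 167, 166, 167, 168, 167, 167, 167, 168, 168, 169, 167, 165, 164, 165, 164, 163, 163, 163, 162, 162, 165, 164, 162, 161, 163, 165, 171, 182, 108, 0, 154, 180, 159, 159, 159, 159, 159, 159]
```

{"api": "servo_tool", "payload": {"moves": [{"fingers": 0.5,"roll": 0,"dx": -0.1,"dy": -0.2,"dz": 0},{"fingers": 0.5,"roll": 0,"dx": -0.1,"dy": -0.2,"dz": -0.3},{"fingers": 0.5,"roll": 0,"dx": -0.1,"dy": -0.2,"dz": -0.6},{"fingers": 0.5,"roll": 0,"dx": -0.1,"dy": -0.2,"dz": -0.8},{"fingers": 0.5,"roll": 0,"dx": -0.1,"dy": -0.2,"dz": -0.9},{"fingers": 0.5,"roll": 0,"dx": -0.1,"dy": -0.2,"dz": -0.9}]}}

```text
time_s: 4.85
tool_pos: [0.5655, 0.1418, 0.0635]
eef_rot: [0.635, 0.773, 0.003, 0.0]
wrist_force: [-8.1, 0.8, 21.6]
width: 0.134
```

{"api": "servo_tool", "payload": {"moves": [{"fingers": 0.5,"roll": 0,"dx": 0,"dy": 0,"dz": -0.1},{"fingers": 0.5,"roll": 0,"dx": 0,"dy": 0,"dz": -0.1},{"fingers": 1.2,"roll": 0,"dx": 0,"dy": 0,"dz": -0.1},{"fingers": 1.6,"roll": 0,"dx": 0,"dy": 0,"dz": -0.1},{"fingers": 2.2,"roll": 0,"dx": 0,"dy": 0,"dz": -0.1},{"fingers": 3,"roll": 0,"dx": 0,"dy": 0,"dz": -0.1},{"fingers": 4,"roll": 0,"dx": 0,"dy": 0,"dz": -0.1},{"fingers": 5,"roll": 0,"dx": 0,"dy": 0,"dz": -0.1}]}}

```text
time_s: 5.65
tool_pos: [0.5654, 0.1417, 0.0623]
eef_rot: [0.635, 0.773, 0.003, 0.0]
wrist_force: [-0.1, 0.1, -0.4]
width: 0.584
```

Run:
```python
from h import *
keep('side','s6'); keep('scene','c6')
a=cv2.resize(cv2.imread('pics/c6.png')[160:285,200:340],None,fx=3,fy=3,interpolation=cv2.INTER_CUBIC)
b=cv2.resize(cv2.imread('pics/s6.png')[150:275,180:300],None,fx=3,fy=3,interpolation=cv2.INTER_CUBIC)
cv2.imwrite('pics/v6.png',np.hstack([a,b]))
W=np.load('pics/c6.npz'); K,T=W['K'],W['T']; g=cv2.cvtColor(W['frame'],cv2.COLOR_BGR2GRAY)
print('col271',g[190:245,271].tolist()); print('row209',g[209,245:300].tolist()); print('row223',g[223,245:300].tolist()); print('row230',g[230,245:300].tolist())
```

```text
5.65 [0.5654 0.1417 0.0623] [6.347e-01 7.728e-01 2.600e-03 1.000e-04] [-0.1  0.1 -0.4] 0.584
5.7 [0.5655 0.1417 0.0624] [6.347e-01 7.728e-01 2.700e-03 2.000e-04] [ 0.6 -0.4  0.3] 0.585
col271 [154, 153, 155, 155, 157, 139, 91, 84, 85, 85, 86, 86, 85, 83, 81, 81, 81, 79, 76, 70, 109, 162, 161, 161, 161, 160, 160, 164, 164, 165, 162, 167, 142, 76, 80, 85, 84, 85, 86, 88, 87, 87, 87, 88, 89, 107, 104, 10, 95, 174, 163, 167, 141, 89, 141]
row209 [101, 167, 178, 175, 176, 159, 146, 106, 136, 150, 141, 141, 139, 137, 136, 134, 130, 124, 119, 115, 109, 101, 95, 89, 82, 76, 70, 64, 61, 56, 52, 49, 48, 49, 48, 48, 47, 47, 46, 46, 40, 37, 150, 190, 109, 0, 2, 20, 60, 76, 68, 39, 24, 21, 8]
row223 [0, 127, 173, 170, 169, 179, 104, 0, 136, 119, 43, 44, 48, 47, 47, 48, 48, 46, 47, 48, 48, 50, 47, 50, 56, 76, 76, 70, 79, 88, 94, 100, 107, 110, 118, 121, 123, 125, 128, 133, 120, 102, 122, 85, 11, 15, 24, 24, 22, 18, 6, 18, 134, 165, 157]
row230 [0, 54, 147, 171, 165, 165, 167, 177, 113, 8, 40, 106, 98, 55, 44, 48, 48, 48, 50, 53, 59, 63, 68, 73, 78, 81, 87, 91, 95, 99, 103, 109, 112, 116, 121, 124, 129, 139, 116, 46, 2, 109, 154, 157, 155, 155, 156, 157, 157, 158, 156, 157, 155, 155, 155]
```

Reading pixel rows, the pitcher stands about 2 mm from the ring centre. I'll retreat upwards and go above the cap.

{"api": "servo_tool", "payload": {"moves": [{"fingers": 6,"roll": 0,"dx": 0,"dy": 0,"dz": 3},{"fingers": 8.5,"roll": 0,"dx": 0,"dy": 0,"dz": 8},{"fingers": 8.5,"roll": -0.1,"dx": 0,"dy": 0,"dz": 13},{"fingers": 8.5,"roll": -0.25,"dx": 0,"dy": 0,"dz": 18},{"fingers": 8.5,"roll": -0.4,"dx": 0,"dy": 0,"dz": 23},{"fingers": 8.5,"roll": -0.5,"dx": 1,"dy": -4,"dz": 26},{"fingers": 8.5,"roll": -0.6,"dx": 2,"dy": -9,"dz": 26},{"fingers": 8.5,"roll": -0.695,"dx": 3,"dy": -13,"dz": 26},{"fingers": 8.5,"roll": -0.695,"dx": 3,"dy": -15.9,"dz": 26},{"fingers": 8.5,"roll": -0.695,"dx": 3,"dy": -15.9,"dz": 26},{"fingers": 8.5,"roll": -0.695,"dx": 3,"dy": -15.9,"dz": 26}]}}

```text
time_s: 6.85
tool_pos: [0.5954, -0.0177, 0.3223]
eef_rot: [0.86, 0.51, 0.002, 0.001]
wrist_force: [-0.5, 0.1, 0.0]
width: 0.995
```

Run:
```python
from h import *
s,c=keep('wrist','w7')
W=np.load('pics/w7.npz'); K,T=W['K'],W['T']; f=W['frame']
P=np.linalg.inv(T); q=P[:3,:3]@[.596,-.0175,.242]+P[:3,3]; q=K@q; q=q[:2]/q[2]; print('expect',q)
m=(f.min(2)>185).astype(np.uint8); m=cv2.morphologyEx(m,cv2.MORPH_CLOSE,np.ones((9,9)))
for k in cv2.findContours(m,0,1)[0]:
    if cv2.contourArea(k)>300: print(cv2.contourArea(k),cv2.boundingRect(k),ell(k[:,0],K,T,.242))
print(f[int(q[1]),::8].min(1).tolist())
```

```text
6.85 [ 0.5954 -0.0177  0.3223] [8.603e-01 5.098e-01 2.500e-03 8.000e-04] [-0.5  0.1  0. ] 0.995
expect [257.57038129 206.39483746]
[137, 136, 137, 139, 140, 136, 139, 134, 135, 139, 140, 138, 136, 137, 138, 136, 137, 138, 139, 136, 144, 139, 140, 142, 139, 137, 104, 91, 177, 174, 139, 167, 86, 180, 181, 167, 176, 160, 135, 140, 141, 138, 139, 140, 138, 138, 141, 138, 137, 139, 140, 140, 138, 137, 137, 138, 133, 138, 140, 139, 138, 140, 138, 137]
```

Run:
```python
from h import *
W=np.load('pics/w7.npz'); K,T=W['K'],W['T']; f=W['frame']
m=((f.min(2)>160)).astype(np.uint8); m[:140]=0; m[290:]=0; m=cv2.morphologyEx(m,cv2.MORPH_CLOSE,np.ones((9,9))); m=cv2.morphologyEx(m,cv2.MORPH_OPEN,np.ones((15,15)))
for k in cv2.findContours(m,0,1)[0]:
    if cv2.contourArea(k)>300: print(cv2.contourArea(k),cv2.boundingRect(k),ell(cv2.convexHull(k)[:,0],K,T,.242))
```

```text
4751.0 (216, 169, 80, 74) (array([ 0.59196118, -0.01879227]), np.float64(0.033446552223788555))
```

The expected pixel (257.6, 206.4) is within 2 px of the measured cap centre (256, 206), so I'll descend and grip.

{"api": "servo_tool", "payload": {"moves": [{"fingers": 8.5,"roll": 0,"dx": 0,"dy": 0,"dz": -4},{"fingers": 8.5,"roll": 0,"dx": 0,"dy": 0,"dz": -7},{"fingers": 8.5,"roll": 0,"dx": 0,"dy": 0,"dz": -9},{"fingers": 8.5,"roll": 0,"dx": 0,"dy": 0,"dz": -9.7},{"fingers": 7.5,"roll": 0,"dx": 0,"dy": 0,"dz": -9.7},{"fingers": 6,"roll": 0,"dx": 0,"dy": 0,"dz": -9.7},{"fingers": 5,"roll": 0,"dx": 0,"dy": 0,"dz": -9.7},{"fingers": 5,"roll": 0,"dx": 0,"dy": 0,"dz": -9.7},{"fingers": 5,"roll": 0,"dx": 0,"dy": 0,"dz": -9.7}]}}

```text
time_s: 7.8
tool_pos: [0.5963, -0.0167, 0.2268]
eef_rot: [0.86, 0.51, 0.004, 0.001]
wrist_force: [-0.7, 1.7, 5.5]
width: 0.731
```

{"api": "servo_tool", "payload": {"moves": [{"fingers": 4,"roll": 0.1,"dx": 0,"dy": 0,"dz": 0},{"fingers": 4,"roll": 0.2,"dx": 0,"dy": 0,"dz": 0},{"fingers": 4,"roll": 0.3,"dx": 0,"dy": 0,"dz": 0},{"fingers": 4,"roll": 0.4,"dx": 0,"dy": 0,"dz": 0},{"fingers": 4,"roll": 0.5,"dx": 0,"dy": 0,"dz": 0},{"fingers": 4,"roll": 0.6,"dx": 0,"dy": 0,"dz": 0},{"fingers": 4,"roll": 0.7,"dx": 0,"dy": 0,"dz": 0},{"fingers": 4,"roll": 0.8,"dx": 0,"dy": 0,"dz": 0},{"fingers": 4,"roll": 0.9,"dx": 0,"dy": 0,"dz": 0},{"fingers": 4,"roll": 1.0,"dx": 0,"dy": 0,"dz": 0},{"fingers": 4,"roll": 1.08,"dx": 0,"dy": 0,"dz": 0},{"fingers": 4,"roll": 1.12,"dx": 0,"dy": 0,"dz": 0},{"fingers": 4,"roll": 1.12,"dx": 0,"dy": 0,"dz": 0}]}}

```text
time_s: 9.1
tool_pos: [0.5958, -0.0167, 0.2269]
eef_rot: [0.457, 0.889, 0.004, -0.001]
wrist_force: [-2.3, 0.8, 1.4]
width: 0.737
```

Run:
```python
from h import *
s=ctrl.read_state(); print(s['torque'],s['wrist_force'],s['joint_pos'].round(3),s['width'])
```

```text
[ 0.10738435  0.48076645 -0.02906688] [-2.27710089  0.76751465  1.36689289] [-0.032  0.315 -0.098  1.156  0.008  0.918] 0.7374241795518964
```

{"api": "servo_tool", "payload": {"moves": [{"fingers": 4,"roll": 0,"dx": 0,"dy": 0,"dz": 0.3},{"fingers": 4,"roll": 0,"dx": 0,"dy": 0,"dz": 0.6},{"fingers": 4,"roll": 0,"dx": 0,"dy": 0,"dz": 1}]}}

```text
time_s: 9.4
tool_pos: [0.5957, -0.0167, 0.2369]
eef_rot: [0.458, 0.889, 0.004, -0.002]
wrist_force: [0.8, 1.3, -1.4]
width: 0.736
```

{"api": "servo_tool", "payload": {"moves": [{"fingers": 4,"roll": 0,"dx": 0,"dy": 0,"dz": 3.5},{"fingers": 4,"roll": 0,"dx": 0,"dy": 0,"dz": 7},{"fingers": 4,"roll": 0,"dx": -1,"dy": -4,"dz": 7},{"fingers": 4,"roll": 0,"dx": -3,"dy": -8,"dz": 7},{"fingers": 4,"roll": 0,"dx": -5,"dy": -12,"dz": 7},{"fingers": 4,"roll": 0,"dx": -7,"dy": -16,"dz": 6},{"fingers": 4,"roll": 0,"dx": -9,"dy": -20,"dz": 4},{"fingers": 4,"roll": 0,"dx": -11,"dy": -24,"dz": 2},{"fingers": 4,"roll": 0,"dx": -12,"dy": -28,"dz": -1},{"fingers": 4,"roll": 0,"dx": -13,"dy": -30.9,"dz": -5},{"fingers": 4,"roll": 0,"dx": -13,"dy": -30.9,"dz": -9},{"fingers": 4,"roll": 0,"dx": -13,"dy": -30.9,"dz": -13},{"fingers": 4,"roll": 0,"dx": -13,"dy": -30.9,"dz": -16},{"fingers": 4,"roll": 0,"dx": -13,"dy": -30.9,"dz": -18.5},{"fingers": 4,"roll": 0,"dx": -13,"dy": -30.9,"dz": -19.5},{"fingers": 4,"roll": 0,"dx": -13,"dy": -30.9,"dz": -20},{"fingers": 4,"roll": 0,"dx": -13,"dy": -30.9,"dz": -20}]}}

```text
time_s: 11.1
tool_pos: [0.4662, -0.326, 0.0374]
eef_rot: [0.458, 0.889, 0.004, -0.001]
wrist_force: [-0.5, -0.8, 0.1]
width: 0.738
```

Run:
```python
from h import *
keep('side','s8'); keep('scene','c8')
a=cv2.resize(cv2.imread('pics/c8.png')[130:280,130:350],None,fx=2,fy=2,interpolation=cv2.INTER_CUBIC)
b=cv2.resize(cv2.imread('pics/s8.png')[150:384,150:330],None,fx=1.9,fy=1.9,interpolation=cv2.INTER_CUBIC)
h=max(a.shape[0],b.shape[0]); a=cv2.copyMakeBorder(a,0,h-a.shape[0],0,0,0); b=cv2.copyMakeBorder(b,0,h-b.shape[0],0,0,0)
cv2.imwrite('pics/v8.png',np.hstack([a,b])); print(a.shape,b.shape)
```

```text
11.1 [ 0.4662 -0.326   0.0374] [ 0.4577  0.8891  0.0036 -0.0012] [-0.5 -0.8  0.1] 0.738
11.15 [ 0.4666 -0.3263  0.038 ] [ 4.577e-01  8.891e-01  3.500e-03 -7.000e-04] [-0.4  0.9 -0.6] 0.733
(445, 440, 3) (445, 342, 3)
```

View pics/v8.png

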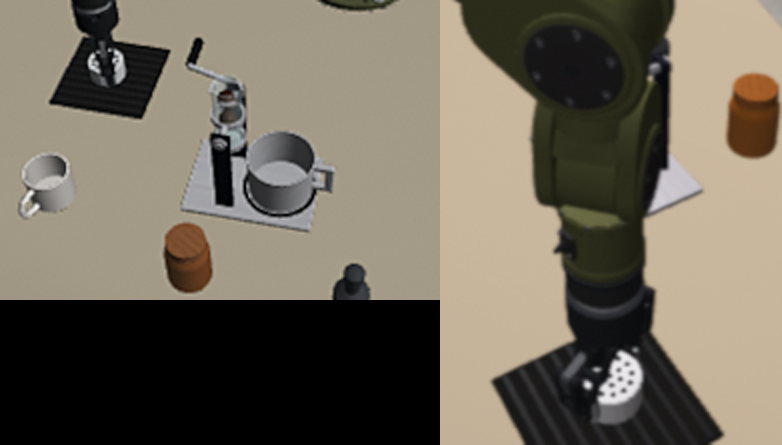

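The cap is in the grip over the middle of the mat (scene half, (107,68)). The shaker is open and upright, and the pitcher stands in the ring at (281,170). I'll lower the cap gently.

{"api": "servo_tool", "payload": {"moves": [{"fingers": 4,"roll": 0,"dx": 0,"dy": 0,"dz": -0.4},{"fingers": 4,"roll": 0,"dx": 0,"dy": 0,"dz": -0.7},{"fingers": 4,"roll": 0,"dx": 0,"dy": 0,"dz": -0.9},{"fingers": 4,"roll": 0,"dx": 0,"dy": 0,"dz": -1.05},{"fingers": 4,"roll": 0,"dx": 0,"dy": 0,"dz": -1.15},{"fingers": 4,"roll": 0,"dx": 0,"dy": 0,"dz": -1.2}]}}

```text
time_s: 11.8
tool_pos: [0.4667, -0.3264, 0.0262]
eef_rot: [0.458, 0.889, 0.003, -0.001]
wrist_force: [-0.5, -0.7, -1.8]
width: 0.736
```

{"api": "servo_tool", "payload": {"moves": [{"fingers": 4,"roll": 0,"dx": 0,"dy": 0,"dz": -0.1},{"fingers": 4,"roll": 0,"dx": 0,"dy": 0,"dz": -0.15},{"fingers": 4,"roll": 0,"dx": 0,"dy": 0,"dz": -0.2}]}}

```text
time_s: 12.1
tool_pos: [0.4668, -0.3264, 0.0258]
eef_rot: [0.458, 0.889, 0.003, -0.0]
wrist_force: [-5.6, 3.6, 19.3]
width: 0.733
```

{"api": "servo_tool", "payload": {"moves": [{"fingers": 4,"roll": 0,"dx": 0,"dy": 0,"dz": 0},{"fingers": 6.4,"roll": 0,"dx": 0,"dy": 0,"dz": 0},{"fingers": 6.8,"roll": 0,"dx": 0,"dy": 0,"dz": 0},{"fingers": 7.5,"roll": 0,"dx": 0,"dy": 0,"dz": 0},{"fingers": 8.5,"roll": 0,"dx": 0,"dy": 0,"dz": 0},{"fingers": 8.5,"roll": 0,"dx": 0,"dy": 0,"dz": 0},{"fingers": 8.5,"roll": 0,"dx": 0,"dy": 0,"dz": 1.5},{"fingers": 8.5,"roll": 0,"dx": 0,"dy": 0,"dz": 5},{"fingers": 8.5,"roll": 0,"dx": 0,"dy": 0,"dz": 10},{"fingers": 8.5,"roll": 0.1,"dx": 0,"dy": 0,"dz": 15},{"fingers": 8.5,"roll": 0.25,"dx": 0,"dy": 0,"dz": 20},{"fingers": 8.5,"roll": 0.4,"dx": 1,"dy": 3,"dz": 25}]}}

```text
time_s: 13.3
tool_pos: [0.475, -0.3029, 0.271]
eef_rot: [0.27, 0.963, 0.002, 0.0]
wrist_force: [1.3, 0.6, 0.5]
width: 0.997
```

{"api": "servo_tool", "payload": {"moves": [{"fingers": 5,"roll": 0.12,"dx": 1,"dy": 4,"dz": 0},{"fingers": 5,"roll": 0.24,"dx": 2,"dy": 8,"dz": 0},{"fingers": 5,"roll": 0.36,"dx": 3,"dy": 12,"dz": 0},{"fingers": 5,"roll": 0.48,"dx": 4,"dy": 15,"dz": 0},{"fingers": 5,"roll": 0.6,"dx": 4.2,"dy": 17,"dz": 0},{"fingers": 5,"roll": 0.72,"dx": 4.2,"dy": 18,"dz": 0},{"fingers": 5,"roll": 0.75,"dx": 4.2,"dy": 18.7,"dz": 0},{"fingers": 5,"roll": 0.75,"dx": 4.2,"dy": 18.7,"dz": 0}]}}

```text
time_s: 14.1
tool_pos: [0.517, -0.1153, 0.271]
eef_rot: [-0.101, 0.995, 0.002, -0.001]
wrist_force: [0.0, -1.0, -0.1]
width: 0.585
```

Run:
```python
from h import *
s,c=keep('wrist','w9'); s=ctrl.read_state(); print(s['joint_pos'].round(2)); r=R.from_quat(s['eef_rot']).as_matrix(); print('tool y',r[:,1].round(3))
W=np.load('pics/w9.npz'); K,T=W['K'],W['T']; f=W['frame']
P=np.linalg.inv(T); q=P[:3,:3]@[.5185,-.1095,.207]+P[:3,3]; q=K@q; q=q[:2]/q[2]; print('expect',q)
```

```text
14.1 [ 0.517  -0.1153  0.271 ] [-1.006e-01  9.949e-01  2.300e-03 -8.000e-04] [ 0.  -1.  -0.1] 0.585
[-0.22  0.18 -0.18  1.22  0.   -0.42]
tool y [-0.199  0.98   0.004]
expect [262.75139841 220.94483251]
```

View pics/w9.png

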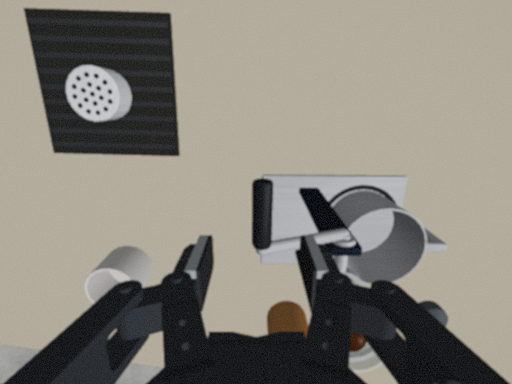

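The cap stands holes-up, wholly on the mat, at (98,93). The lever bar is at columns 253 to 272 and rows 178 to 248, matching the expected position across the jaws. I'll descend and grip it.

{"api": "servo_tool", "payload": {"moves": [{"fingers": 5,"roll": 0,"dx": -0.15,"dy": 0.5,"dz": -3},{"fingers": 5,"roll": 0,"dx": -0.15,"dy": 0.5,"dz": -6},{"fingers": 5,"roll": 0,"dx": -0.15,"dy": 0.5,"dz": -7.3},{"fingers": 4,"roll": 0,"dx": -0.15,"dy": 0.5,"dz": -7.5},{"fingers": 2.5,"roll": 0,"dx": -0.15,"dy": 0.5,"dz": -7.5},{"fingers": 1.5,"roll": 0,"dx": -0.15,"dy": 0.5,"dz": -7.5},{"fingers": 1.4,"roll": 0,"dx": -0.15,"dy": 0.5,"dz": -7.5},{"fingers": 1.4,"roll": 0,"dx": -0.15,"dy": 0.5,"dz": -7.5},{"fingers": 1.4,"roll": 0,"dx": -0.15,"dy": 0.5,"dz": -7.5}]}}

```text
time_s: 15.05
tool_pos: [0.5161, -0.1107, 0.1973]
eef_rot: [-0.1, 0.995, 0.002, 0.0]
wrist_force: [-1.6, 3.0, 5.2]
width: 0.176
```

Run:
```python
import numpy as np
for t in np.arange(0,2.61,.1):
    y=7.5-7.5*np.cos(t)+2.7*np.sin(t); z=2.7*np.cos(t)+7.5*np.sin(t)-2.7
    print(round(t,2),'dx %.2f dy %.2f dz %.2f'%(-.194*y,.981*y,z))
```

```text
0.0 dx -0.00 dy 0.00 dz 0.00
0.1 dx -0.06 dy 0.30 dz 0.74
0.2 dx -0.13 dy 0.67 dz 1.44
0.3 dx -0.22 dy 1.11 dz 2.10
0.4 dx -0.32 dy 1.61 dz 2.71
0.5 dx -0.43 dy 2.17 dz 3.27
0.6 dx -0.55 dy 2.78 dz 3.76
0.7 dx -0.68 dy 3.44 dz 4.20
0.8 dx -0.82 dy 4.13 dz 4.56
0.9 dx -0.96 dy 4.86 dz 4.85
1.0 dx -1.11 dy 5.61 dz 5.07
1.1 dx -1.26 dy 6.38 dz 5.21
1.2 dx -1.42 dy 7.16 dz 5.27
1.3 dx -1.57 dy 7.94 dz 5.25
1.4 dx -1.72 dy 8.72 dz 5.15
1.5 dx -1.87 dy 9.48 dz 4.97
1.6 dx -2.02 dy 10.22 dz 4.72
1.7 dx -2.16 dy 10.93 dz 4.39
1.8 dx -2.30 dy 11.61 dz 3.99
1.9 dx -2.42 dy 12.24 dz 3.52
2.0 dx -2.54 dy 12.83 dz 3.00
2.1 dx -2.64 dy 13.36 dz 2.41
2.2 dx -2.73 dy 13.83 dz 1.77
2.3 dx -2.82 dy 14.23 dz 1.09
2.4 dx -2.88 dy 14.57 dz 0.38
2.5 dx -2.93 dy 14.84 dz -0.37
2.6 dx -2.97 dy 15.03 dz -1.15
```

{"api": "servo_tool", "payload": {"moves": [{"fingers": 1.4,"roll": 0,"dx": -0.06,"dy": 0.3,"dz": 0.74},{"fingers": 1.4,"roll": 0,"dx": -0.13,"dy": 0.67,"dz": 1.44},{"fingers": 1.4,"roll": 0,"dx": -0.22,"dy": 1.11,"dz": 2.1},{"fingers": 1.4,"roll": 0,"dx": -0.32,"dy": 1.61,"dz": 2.71},{"fingers": 1.4,"roll": 0,"dx": -0.43,"dy": 2.17,"dz": 3.27},{"fingers": 1.4,"roll": 0,"dx": -0.55,"dy": 2.78,"dz": 3.76},{"fingers": 1.4,"roll": 0,"dx": -0.68,"dy": 3.44,"dz": 4.2},{"fingers": 1.4,"roll": 0,"dx": -0.82,"dy": 4.13,"dz": 4.56},{"fingers": 1.4,"roll": 0,"dx": -0.96,"dy": 4.86,"dz": 4.85},{"fingers": 1.4,"roll": 0,"dx": -1.11,"dy": 5.61,"dz": 5.07},{"fingers": 1.4,"roll": 0,"dx": -1.26,"dy": 6.38,"dz": 5.21},{"fingers": 1.4,"roll": 0,"dx": -1.42,"dy": 7.16,"dz": 5.27},{"fingers": 1.4,"roll": 0,"dx": -1.42,"dy": 7.16,"dz": 5.27}]}}

```text
time_s: 16.35
tool_pos: [0.5029, -0.0408, 0.2535]
eef_rot: [-0.1, 0.995, -0.001, 0.002]
wrist_force: [-3.6, -7.0, 12.5]
width: 0.175
```

Run:
```python
from h import *
keep('wrist','w10');keep('scene','c10')
W=np.load('pics/w10.npz'); s=ctrl.read_state(); print(s['wrist_force'],s['torque'])
a=cv2.imread('pics/w10.png')[150:384,150:400]; a=cv2.resize(a,None,fx=1.6,fy=1.6)
b=cv2.resize(cv2.imread('pics/c10.png')[150:260,200:340],None,fx=2.8,fy=2.8,interpolation=cv2.INTER_CUBIC)
h=max(a.shape[0],b.shape[0]); a,b=[cv2.copyMakeBorder(i,0,h-i.shape[0],0,0,0) for i in(a,b)]
cv2.imwrite('pics/v10.png',np.hstack([a,b])); print(a.shape,b.shape)
```

```text
16.35 [ 0.5029 -0.0408  0.2535] [-9.98e-02  9.95e-01 -8.00e-04  2.20e-03] [-3.6 -7.  12.5] 0.175
16.4 [ 0.5028 -0.0408  0.2535] [-9.98e-02  9.95e-01 -6.00e-04  2.20e-03] [-4.  -6.7 12.9] 0.174
[-2.96651183 -7.22812091 13.63329702] [-1.52235066  0.65647923 -0.04577907]
(374, 400, 3) (374, 392, 3)
```

{"api": "servo_tool", "payload": {"moves": [{"fingers": 1.4,"roll": 0,"dx": -0.19,"dy": 0.95,"dz": -0.05},{"fingers": 1.4,"roll": 0,"dx": -0.34,"dy": 1.73,"dz": -0.15},{"fingers": 1.4,"roll": 0,"dx": -0.49,"dy": 2.49,"dz": -0.33},{"fingers": 1.4,"roll": 0,"dx": -0.56,"dy": 2.86,"dz": -0.45},{"fingers": 1.4,"roll": 0,"dx": -0.64,"dy": 3.23,"dz": -0.58},{"fingers": 1.4,"roll": 0,"dx": -0.71,"dy": 3.6,"dz": -0.74},{"fingers": 1.4,"roll": 0,"dx": -0.78,"dy": 3.94,"dz": -0.91},{"fingers": 1.4,"roll": 0,"dx": -0.85,"dy": 4.28,"dz": -1.1},{"fingers": 1.4,"roll": 0,"dx": -0.92,"dy": 4.62,"dz": -1.31},{"fingers": 1.4,"roll": 0,"dx": -0.98,"dy": 4.94,"dz": -1.54},{"fingers": 1.4,"roll": 0,"dx": -1.04,"dy": 5.25,"dz": -1.78},{"fingers": 1.4,"roll": 0,"dx": -1.1,"dy": 5.55,"dz": -2.03},{"fingers": 1.4,"roll": 0,"dx": -1.16,"dy": 5.84,"dz": -2.3},{"fingers": 1.4,"roll": 0,"dx": -1.26,"dy": 6.37,"dz": -2.89},{"fingers": 1.4,"roll": 0,"dx": -1.35,"dy": 6.84,"dz": -3.53},{"fingers": 1.4,"roll": 0,"dx": -1.44,"dy": 7.24,"dz": -4.21},{"fingers": 1.4,"roll": 0,"dx": -1.5,"dy": 7.58,"dz": -4.92},{"fingers": 1.4,"roll": 0,"dx": -1.5,"dy": 7.58,"dz": -4.92}]}}

```text
time_s: 18.25
tool_pos: [0.4888, 0.0338, 0.2054]
eef_rot: [-0.1, 0.995, -0.003, 0.003]
wrist_force: [3.5, -5.1, -3.2]
width: 0.172
```

Run:
```python
from h import *
keep('wrist','w11');keep('scene','c11');keep('side','s11')
s=ctrl.read_state(); print(s['wrist_force'].round(1),s['torque'].round(2))
f=np.load('pics/c11.npz')['frame']
def balls(f,y0,y1,x0,x1):
    b,g,r=[f[...,i].astype(int) for i in range(3)]
    m=((r-b>18)&(r<95)).astype(np.uint8); k=np.zeros_like(m); k[y0:y1,x0:x1]=m[y0:y1,x0:x1]
    n,_,st,ce=cv2.connectedComponentsWithStats(k); return [(st[i].tolist(),ce[i].round().tolist()) for i in range(1,n) if st[i,4]>4]
print('scene',balls(f,150,240,225,300)); print('side',balls(np.load('pics/s11.npz')['frame'],140,260,180,300))
```

```text
18.25 [0.4888 0.0338 0.2054] [-0.0995  0.995  -0.0026  0.0034] [ 3.5 -5.1 -3.2] 0.172
18.3 [0.4889 0.0338 0.2054] [-0.0995  0.995  -0.0025  0.0034] [ 3.  -5.6 -3.1] 0.167
18.35 [0.4888 0.0338 0.2054] [-0.0995  0.995  -0.0024  0.0033] [ 3.4 -4.3 -3.4] 0.173
[ 2.8 -5.  -2.6] [-1.24 -0.71  0.02]
scene [([258, 215, 5, 4, 15], [260.0, 216.0]), ([266, 216, 5, 5, 22], [268.0, 218.0]), ([280, 216, 4, 3, 5], [282.0, 217.0]), ([273, 218, 4, 3, 10], [275.0, 219.0])]
side [([221, 205, 3, 5, 10], [222.0, 206.0]), ([270, 212, 1, 13, 13], [270.0, 218.0])]
```

Four brown blobs show in the pitcher area. I'll press on to the far stop to be sure.

{"api": "servo_tool", "payload": {"moves": [{"fingers": 1.4,"roll": 0,"dx": -0.03,"dy": 0.1,"dz": -0.4},{"fingers": 1.4,"roll": 0,"dx": -0.05,"dy": 0.2,"dz": -0.8},{"fingers": 1.4,"roll": 0,"dx": -0.06,"dy": 0.25,"dz": -1.2},{"fingers": 1.4,"roll": 0,"dx": -0.06,"dy": 0.25,"dz": -1.5},{"fingers": 1.4,"roll": 0,"dx": -0.06,"dy": 0.25,"dz": -1.5}]}}

```text
time_s: 18.9
tool_pos: [0.4885, 0.0374, 0.1948]
eef_rot: [-0.1, 0.995, -0.001, 0.005]
wrist_force: [-11.1, 2.4, 28.1]
width: 0.175
```

Run:
```python
from h import *
keep('scene','c12');keep('side','s12')
a=cv2.resize(cv2.imread('pics/c12.png')[160:250,210:330],None,fx=3.2,fy=3.2,interpolation=cv2.INTER_CUBIC)
b=cv2.resize(cv2.imread('pics/s12.png')[150:275,180:300],None,fx=3,fy=3,interpolation=cv2.INTER_CUBIC)
h=max(a.shape[0],b.shape[0]); a,b=[cv2.copyMakeBorder(i,0,h-i.shape[0],0,0,0) for i in(a,b)]
cv2.imwrite('pics/v12.png',np.hstack([a,b]))
```

```text
18.9 [0.4885 0.0374 0.1948] [-0.0996  0.995  -0.0015  0.005 ] [-11.1   2.4  28.1] 0.175
18.95 [0.4886 0.0374 0.1949] [-0.0996  0.995  -0.0015  0.0051] [-11.    1.3  28.1] 0.172
```

The far stop is reached: 28 N, and the lever is down. Swinging back.

{"api": "servo_tool", "payload": {"moves": [{"fingers": 1.4,"roll": 0,"dx": 0.09,"dy": -0.47,"dz": 1.09},{"fingers": 1.4,"roll": 0,"dx": 0.18,"dy": -0.87,"dz": 1.77},{"fingers": 1.4,"roll": 0,"dx": 0.27,"dy": -1.34,"dz": 2.41},{"fingers": 1.4,"roll": 0,"dx": 0.37,"dy": -1.87,"dz": 3.0},{"fingers": 1.4,"roll": 0,"dx": 0.49,"dy": -2.46,"dz": 3.52},{"fingers": 1.4,"roll": 0,"dx": 0.61,"dy": -3.09,"dz": 3.99},{"fingers": 1.4,"roll": 0,"dx": 0.75,"dy": -3.77,"dz": 4.39},{"fingers": 1.4,"roll": 0,"dx": 0.89,"dy": -4.48,"dz": 4.72},{"fingers": 1.4,"roll": 0,"dx": 1.04,"dy": -5.22,"dz": 4.97},{"fingers": 1.4,"roll": 0,"dx": 1.19,"dy": -5.98,"dz": 5.15},{"fingers": 1.4,"roll": 0,"dx": 1.34,"dy": -6.76,"dz": 5.25},{"fingers": 1.4,"roll": 0,"dx": 1.49,"dy": -7.54,"dz": 5.27},{"fingers": 1.4,"roll": 0,"dx": 1.49,"dy": -7.54,"dz": 5.27}]}}

```text
time_s: 20.3
tool_pos: [0.5034, -0.037, 0.2494]
eef_rot: [-0.1, 0.995, 0.0, 0.006]
wrist_force: [-3.8, 4.2, 9.8]
width: 0.174
```

{"api": "servo_tool", "payload": {"moves": [{"fingers": 1.4,"roll": 0,"dx": 0.16,"dy": -0.98,"dz": -0.06},{"fingers": 1.4,"roll": 0,"dx": 0.31,"dy": -1.75,"dz": -0.2},{"fingers": 1.4,"roll": 0,"dx": 0.46,"dy": -2.5,"dz": -0.42},{"fingers": 1.4,"roll": 0,"dx": 0.6,"dy": -3.23,"dz": -0.71},{"fingers": 1.4,"roll": 0,"dx": 0.74,"dy": -3.92,"dz": -1.07},{"fingers": 1.4,"roll": 0,"dx": 0.87,"dy": -4.58,"dz": -1.51},{"fingers": 1.4,"roll": 0,"dx": 0.99,"dy": -5.19,"dz": -2.0},{"fingers": 1.4,"roll": 0,"dx": 1.1,"dy": -5.75,"dz": -2.56},{"fingers": 1.4,"roll": 0,"dx": 1.2,"dy": -6.25,"dz": -3.17},{"fingers": 1.4,"roll": 0,"dx": 1.29,"dy": -6.69,"dz": -3.83},{"fingers": 1.4,"roll": 0,"dx": 1.36,"dy": -7.06,"dz": -4.53},{"fingers": 1.4,"roll": 0,"dx": 1.42,"dy": -7.36,"dz": -5.3},{"fingers": 1.4,"roll": 0,"dx": 1.42,"dy": -7.36,"dz": -5.8},{"fingers": 1.4,"roll": 0,"dx": 1.42,"dy": -7.36,"dz": -6.1},{"fingers": 1.4,"roll": 0,"dx": 1.42,"dy": -7.36,"dz": -6.1}]}}

```text
time_s: 21.8
tool_pos: [0.518, -0.1104, 0.1927]
eef_rot: [-0.1, 0.995, 0.0, 0.007]
wrist_force: [-11.2, 4.5, 29.6]
width: 0.172
```

The 30 N reading shows it is on the upright stop. I'll open while still pressing, then retreat straight up.

{"api": "servo_tool", "payload": {"moves": [{"fingers": 2.2,"roll": 0,"dx": 0,"dy": 0,"dz": -0.35},{"fingers": 3,"roll": 0,"dx": 0,"dy": 0,"dz": -0.2},{"fingers": 4,"roll": 0,"dx": 0,"dy": 0,"dz": 0},{"fingers": 5,"roll": 0,"dx": 0,"dy": 0,"dz": 0},{"fingers": 5,"roll": 0,"dx": 0,"dy": 0,"dz": 0},{"fingers": 5,"roll": 0,"dx": 0,"dy": 0,"dz": 3},{"fingers": 5,"roll": 0,"dx": 0,"dy": 0,"dz": 7},{"fingers": 5,"roll": 0,"dx": 0,"dy": 0,"dz": 12},{"fingers": 5,"roll": 0,"dx": -3,"dy": -2,"dz": 16},{"fingers": 5,"roll": 0,"dx": -8,"dy": -4,"dz": 18},{"fingers": 5,"roll": 0,"dx": -8,"dy": -4,"dz": 18}]}}

```text
time_s: 22.9
tool_pos: [0.4361, -0.1516, 0.3758]
eef_rot: [-0.099, 0.995, -0.001, 0.009]
wrist_force: [0.1, 0.5, -0.4]
width: 0.586
```

Run:
```python
from h import *
keep('scene','c13');keep('side','s13')
a=cv2.resize(cv2.imread('pics/c13.png')[135:265,150:320],None,fx=2.4,fy=2.4,interpolation=cv2.INTER_CUBIC)
b=cv2.resize(cv2.imread('pics/s13.png')[140:290,180:310],None,fx=3,fy=3,interpolation=cv2.INTER_CUBIC)
h=max(a.shape[0],b.shape[0]); a,b=[cv2.copyMakeBorder(i,0,h-i.shape[0],0,0,0) for i in(a,b)]
cv2.imwrite('pics/v13.png',np.hstack([a,b])); print(a.shape,b.shape)
```

```text
22.9 [ 0.4361 -0.1516  0.3758] [-9.870e-02  9.951e-01 -9.000e-04  8.800e-03] [ 0.1  0.5 -0.4] 0.586
22.95 [ 0.4362 -0.1515  0.3751] [-9.850e-02  9.951e-01 -7.000e-04  8.500e-03] [-0.8 -0.7  0.7] 0.585
(450, 408, 3) (450, 390, 3)
```

View pics/v13.png

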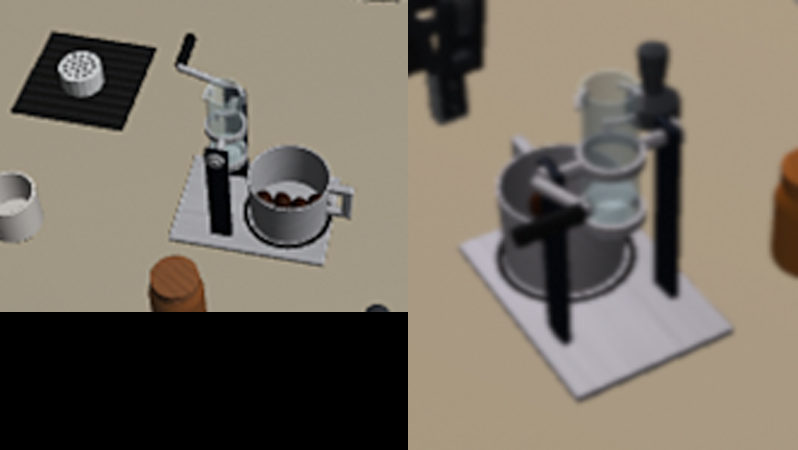

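The balls lie in the pitcher at about (288,200), the shaker is empty and upright, and the cap is on the mat at (81,72). One numeric check that the lever and pitcher are back where they were before the pour, and then I hand in.

Run:
```python
from h import *
g=lambda n:cv2.cvtColor(cv2.imread(f'pics/{n}.png'),cv2.COLOR_BGR2GRAY).astype(int)
a,b=g('c8'),g('c13')
for n,(y0,y1,x0,x1) in dict(lever=(148,178,220,250),pitcher_edge=(218,242,248,292),cup=(200,240,135,170),sugar=(240,277,210,238),tamper=(260,290,295,318)).items():
    d=abs(a-b)[y0:y1,x0:x1]; print(n,d.max(),(d>30).sum())
f=cv2.imread('pics/c13.png'); b_,r=f[...,0].astype(int),f[...,2].astype(int); m=((r-b_>18)&(r<110)).astype(np.uint8); k=0*m;k[205:225,252:290]=m[205:225,252:290]
n,_,st,ce=cv2.connectedComponentsWithStats(k); print(st[1:].tolist())
print(b[230,248:292].tolist(), b[228:242,271].tolist())
workorder.job_done()
```

```text
lever 151 14
pitcher_edge 163 80
cup 4 0
sugar 4 0
tamper 4 0
[[258, 215, 5, 4, 15], [266, 216, 5, 5, 22], [281, 216, 3, 2, 4], [273, 218, 4, 3, 10]]
[169, 164, 162, 166, 175, 111, 8, 39, 106, 97, 54, 43, 46, 48, 48, 47, 51, 57, 62, 68, 72, 78, 82, 86, 90, 95, 98, 102, 106, 111, 115, 119, 123, 127, 138, 115, 44, 1, 109, 152, 154, 153, 153, 153] [84, 87, 86, 85, 85, 87, 86, 105, 102, 10, 94, 171, 161, 165]
the job is handed in; nothing more can be done
```

The job is handed in. The pitcher stands on the mark with the four balls in it, and the shaker is back upright and empty. The cap sits holes-up, wholly on the mat. The robot clock read about 23 s of the 72 s allowed.

**What I did:** I carried the pitcher by its handle onto the mark, handle towards +y. I then unscrewed the cap by 1.12 rad, lifted it off and set it on the mat. Last, I tipped the shaker with the lever to the far stop (28 N reading there) and swung it back to the upright stop (30 N reading), then released it.

**Last checks:**
- **Balls:** four separate brown blobs show inside the pitcher, and the tube looks empty.
- **Pitcher:** its edge against the ring matches the reading taken after placing, about 2 mm off the ring's centre by pixel estimate.
- **Cup, sugar jar and tamper:** unchanged between a mid-job picture and the last one.

**What did not agree cleanly:**
- **Position estimates:** the cameras differed by about 3–6 mm on the mark and the pitcher.
- **Setting the pitcher down:** it touched about 3 mm higher than expected, with a reading of about 22 N. It was probably tilted slightly in the grip.
- **Before/after comparison:** the lever region showed 14 changed pixels and the pitcher region 80. The pitcher ones are probably the balls now inside. I did not trace the lever ones; the lever looked the same in the last picture.

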